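# Present the swing nozzle arm to the depositor's riser

### The job

I am about to put a new seal on the depositor's riser and refit its swing nozzle arm: first shut the feed by turning the valve lever square across its pipe, pointing to the mould's end of the base plate, and let go of it. Then pick up the nozzle arm at its balance point and, keeping it level and clear of the depositor all the way, hold it with the hub straight above the riser, about 3 cm clear of the riser's top, and the nozzle over the middle of the mould. Finish while still holding it there, level and still, with the feed shut and everything else left where it stands.

Things in the scene. Friction and masses are not known exactly. Their poses are not given: they have to be found in the camera images.
- depositor: Bench depositor, fixed: stainless base plate 290 x 250 mm, 10 mm thick. x axis: from the mould (-x end, nearer the robot) to the riser; z up. In its frame, mm: riser axis x 60, y 0; valve axis x 60, y -85; feed pipe 22 thick, axis 36 up, from the riser along -y through the valve to an elbow at y -150, then along +x to a steel hopper, diameter 106, at x 260, y -150, 210 tall.
- riser_top (a point): Centre of the top of the riser, 90 mm above the bench: an upright stainless spigot 16 mm in diameter and 28 mm tall on a 30 mm column. The hub of the nozzle arm fits over it.
- mould_middle (a point): Middle of the top face of the mould on the depositor: aluminium plate 94 x 192 mm (long side along the depositor's y) with 3 rows of 7 filled round cavities, top 48 mm above the bench. In the depositor's frame at x = -130, y = 0 mm.
- feed_valve (a joint): Angle of the plug valve's lever, rad. 0 = in line with the pipe (open), pointing along the depositor's -y; grows clockwise seen from above; 1.571 = square across the pipe (shut), pointing along the depositor's -x, to the mould's end. No stop at shut (travel -0.4 to 2.2); stays where it is left; takes about 4 N at the grip to turn.
- valve_axis (a point): On the valve's upright axis, at the height of the lever's grip (76 mm above the bench).
- lever_grip (a point): Middle of the lever's black grip, 80 mm from the valve's axis: the grip is a bar 70 mm long, 15 mm wide, 18 mm high, 67 to 85 mm above the bench, lying level. The point's y axis points along the lever to the valve's axis; its x axis is the width of the grip, z is up.
- balance_point (a point): Balance point of the loose swing nozzle arm, half-way up its beam, 30 mm above the arm's underside. The beam is plain, 16 mm wide (along y), 24 mm high. x axis: along the beam, +x to the hub (hub axis 60 mm from this point), -x to the nozzle (130 mm from this point); z is up when the arm is level.
- hub_bore (a point): Centre of the open bore (22 mm) in the underside of the arm's hub, a heavy upright cylinder 46 mm in diameter and 44 mm high. Same axes as balance_point.
- nozzle_tip (a point): Tip of the arm's nozzle, level with the hub's underside, 190 mm from the hub's axis. Same axes as balance_point.
- swing_arm: The nozzle arm as a whole (cast aluminium, 0.38 to 0.62 kg, 228 mm long, 46 wide, 48 high), lying level on the bench on its hub and nozzle tip, beam 18 to 42 mm up. Origin: under the balance point, level with the hub's underside; axes as for balance_point.
- seal_ring: Bystander: black rubber seal ring lying on the bench, 32 mm in diameter, 5 mm high.
- pipe_clamp: Bystander: steel clamp ring lying on the bench, 54 mm in diameter, 13 mm high.
- jar_a: Bystander: amber jar, 52 mm in diameter, 75 mm tall; origin under its centre.
- jar_b: Bystander: amber jar, 52 mm in diameter, 75 mm tall; origin under its centre.
- beaker: Bystander: clear beaker, 68 mm in diameter, 95 mm tall; origin under its centre.
- spatula: Bystander: spatula with white handle, 210 mm long, lying flat.
- spare_mould: Bystander: second, empty mould, 192 x 94 mm, 36 mm high, left of the depositor.
Not all that is in view belongs to the job. Leave any purple look-alike of the swing_arm alone.

How it is judged:
On the way, in this order (a step that is already met when the one before it is completed fails the run):
1. the feed is shut: lever square across the pipe, towards the mould's end, and let go, before the arm is lifted (value of joint feed_valve between 1.42 and 1.72 rad and contact force between the fingers and feed_valve below 0.1 N and height (world z) of hub_bore below 0.02 m), for 0.2 s.
2. the arm is off the bench, level, gripped at its balance point (height (world z) of hub_bore above 0.04 m and height (world z) of nozzle_tip above 0.03 m and angle between balance_point's own z axis and vertical below 0.12 rad and x of the grasp point in the frame of balance_point between -0.022 and 0.022 m and contact force between the fingers and swing_arm above 1 N), for 0.2 s.
At the end, for the whole second after the job is handed in: Lever within 0.15 rad of square; arm held still by the gripper alone, within 22 mm of its balance point, level within 0.1 rad; hub 10 to 60 mm above the riser's top and centred within 16 mm, nozzle within 35 mm of the mould's middle (from above); not touching the depositor (value of joint feed_valve between 1.42 and 1.72 rad and horizontal distance between hub_bore and riser_top below 0.016 m and z of hub_bore in the frame of riser_top between 0.01 and 0.06 m and horizontal distance between nozzle_tip and mould_middle below 0.035 m and angle between balance_point's own z axis and vertical below 0.1 rad and x of the grasp point in the frame of balance_point between -0.022 and 0.022 m and contact force between the fingers and swing_arm above 1 N and contact force between swing_arm and depositor below 0.1 N and linear speed of swing_arm below 0.02 m/s and angular speed of swing_arm below 0.15 rad/s); the arm keeps its last pose, push and grip.
It fails at once if the nozzle arm is tipped more than 0.3 rad from level (angle between balance_point's own z axis and vertical above 0.3 rad).
It fails at once if the nozzle arm touches the depositor (over 1 N) (contact force between swing_arm and depositor above 1 N).
It fails at once if a bystander is moved more than 25 mm (distance of any of seal_ring, pipe_clamp, jar_a, jar_b, beaker, spatula, spare_mould from where it was at the start of the episode above 0.025 m).
It also fails if it takes over 58 s, if anything falls off the work surface, if the arm or the gripper's body presses on something with over 40 N, if the wrist force passes 120 N, or if a joint passes its speed limit or range.

### The arm

A 6-joint arm with a two-finger parallel gripper is mounted at the origin on the work surface. World frame = base frame: x ahead of the robot, y to its left, z up, the work surface at z = 0. Lengths are in m, angles in rad, forces in N, time in s.
With the tool pointing down it reaches from about 0.3 to 0.85 m from the base axis. Payload 5.4 kg.
Tool frame: the origin (TCP) lies midway between the tips of the shut fingers; the grasp point (between the pads) lies 19 mm behind it; z points along the fingers, y is the line along which they close (so a half turn about z gives the same grasp; the last joint's range is limited). The gripper opens to 85 mm and grips with 20 to 120 N. Pads are 22 mm wide; open, the fingers measure 114 mm over their backs; the gripper's body (76 mm by 85 mm) begins 54 mm behind the grasp point. The pads swing forward as they close: fully open they stand 13 mm farther back than shut.
Start: joints at [-1.466, 0.158, 1.597, -0, 1.386, -0.21], TCP at [0.178, -0.547, 0.231] pointing down, gripper open.
Joint ranges: [-2.91, 2.91], [-0.94, 2.29], [0.18, 2.7], [-1.29, 4.43], [0.17, 2.64], [-3, 3]. Speed limits (rad/s): [2.57, 2.57, 3.14, 3.14, 3.14, 3.14].

### API

Orientations are given as a 3x3 rotation matrix whose columns are the frame's x, y, z axes.
In Python, from cell import manip, grab_frame, camera_info, workorder gives the robot as it stands. The module is installed in compiled form; this text tells all that it offers.
- The arm moves only by the shell command python3 -m creep 'ROWS' [FORCE]. ROWS is JSON, a list of rows, each a list of 5 numbers: the closure, from 0 (fully open) to 1 (shut), then the shift along the tool's x, y, z in mm, then the turn about the tool's z in degrees. A call has 1 to 10 rows; each row is the pose to reach, as a shift and turn from the pose commanded when the call began, along the tool's axes at that moment; what a row does not reach only later rows make up. A row lasts 1/8 s, in which the tool goes at most 62.5 mm and 10.7 degrees, less where a joint would pass 70% of its speed; a pose out of reach is approached as far as the arm can. A call with a gripper value outside its range is refused whole. The fingers move at their own pace and stop on an object; FORCE is the grip in N (left out, the last holds). Time passes only in rows, so rows that repeat a pose let the fingers close. It gives the time, the measured TCP pose, the force, the opening and the grip force at its end, in the units of the state.
- manip.get_state(): the state, without advancing time (a new reading comes with each control period).
- grab_frame(name): name is "scene" or "top" or "wrist"; returns (picture, depth): 384x512x3 uint8, red, green, blue; 384x512 float32, m along the optical axis (not along the pixel's ray), 0 where there is no reading.
- camera_info(name): a dict with "fov_y" (degrees; the focal length in pixels is half the picture's height over the tangent of half this angle, whatever the lens; pixels are square), "cx", "cy" (the principal point, pixels), "pose" (4x4, takes a point from camera to world coordinates); the wrist camera has in their place "hand_eye" (4x4, takes a point from camera to tool coordinates, whose origin is the TCP and whose axes are the flange's). Camera axes: x right, y up, looking along -z (the intrinsics and any distortion apply to the point x, -y, -z); pixel columns grow to the right and rows downward; lengths in m; the calibration is good to about 2 mm. A picture is of the moment at which its call begins: read the wrist's pose just before it. camera_info takes no time and is no camera call.
- workorder.sign_off(): hands the job in; it is judged then, once.
The state is a dict: "time_s": time; "joints": joint angles; "joint_velocities": joint speeds; "tau": joint torques, N m; "position": TCP position; "orientation": TCP orientation; "force": force on the tool from outside, world axes, zero at the start; "torque": the same for the moment, N m; "gripper_width": finger opening in m; "grip_force": force on a finger pad.
Only numpy, scipy, OpenCV 4.12 (cv2) and the standard library are available. Lean on these libraries where they do the work, as an engineer would, in place of code of your own. Each camera call takes 0.05 s, during which the arm holds its last target. There are 200 camera calls.

## Working session

There is one attempt and no reset: what is moved stays moved. The work goes in short steps, Python scripts to look and compute and a shell command to move; the robot and the scene stay as the last step left them, time stands still between calls to the robot, and variables do not carry over. Pictures are saved under pics/ and viewed, at most 10 in all, crops included, and the job is handed in when it is done.

```bash
mkdir -p pics
cat > h.py <<'E'
import numpy as np, cv2
from cell import manip, grab_frame, camera_info, workorder
def cam(name):
    st=manip.get_state(); im,d=grab_frame(name); c=camera_info(name)
    f=im.shape[0]/2/np.tan(np.radians(c["fov_y"])/2)
    if name=="wrist":
        T=np.eye(4);T[:3,:3]=st["orientation"];T[:3,3]=st["position"];T=T@np.array(c["hand_eye"])
    else: T=np.array(c["pose"])
    return im,d,c,f,T
def world(d,c,f,T):
    v,u=np.mgrid[:d.shape[0],:d.shape[1]]
    p=np.stack([(u-c["cx"])*d/f,-(v-c["cy"])*d/f,-d],-1)
    w=p@T[:3,:3].T+T[:3,3]; w[d==0]=np.nan
    return w
E
python3 - <<'E'
from h import *
for n in ("top","scene"):
    im,d,c,f,T=cam(n); np.savez(n,im=im,d=d); w=world(d,c,f,T); np.save(n+"w",w)
    cv2.imwrite(f"pics/{n}.png",im[...,::-1]); print(n,{k:v for k,v in c.items()})
c=camera_info("wrist");print(c)
s=manip.get_state();print(s["position"],s["orientation"],s["time_s"],s["gripper_width"])
E
```

```text
top {'fov_y': 50.0642751097571, 'cx': 259.194801275923, 'cy': 192.5961531437635, 'pose': array([[ 0.05067799,  0.97815813, -0.20158972,  0.23303904],
       [-0.9987129 ,  0.04921627, -0.01225987, -0.02904528],
       [-0.0020706 ,  0.20195156,  0.97939332,  1.28198417],
       [ 0.        ,  0.        ,  0.        ,  1.        ]])}
scene {'fov_y': 50.745764280615916, 'cx': 260.1151418038495, 'cy': 190.31349618002844, 'pose': array([[-0.82609436, -0.45986155,  0.32572298,  0.96103054],
       [ 0.56342735, -0.68512574,  0.46168425,  0.63235063],
       [ 0.01085036,  0.56491599,  0.82507708,  1.27263659],
       [ 0.        ,  0.        ,  0.        ,  1.        ]])}
{'fov_y': 65.00344711850039, 'cx': 257.33772120900846, 'cy': 189.6780024197614, 'hand_eye': array([[ 2.96825932e-04,  9.50920207e-01,  3.09436056e-01,
         7.87619401e-02],
       [ 9.99999721e-01, -4.94346779e-04,  5.59916948e-04,
         3.79280793e-04],
       [ 6.85405057e-04,  3.09435803e-01, -9.50920088e-01,
        -1.41863587e-01],
       [ 0.00000000e+00,  0.00000000e+00,  0.00000000e+00,
         1.00000000e+00]])}
[ 0.17795554 -0.54616949  0.23039495] [[ 9.50857193e-01  3.09629719e-01 -1.89682936e-04]
 [ 3.09629560e-01 -9.50855623e-01  1.76611773e-03]
 [ 3.66481450e-04 -1.73805719e-03 -9.99998422e-01]] 0.1 0.08535311383759836
```

View pics/top.png

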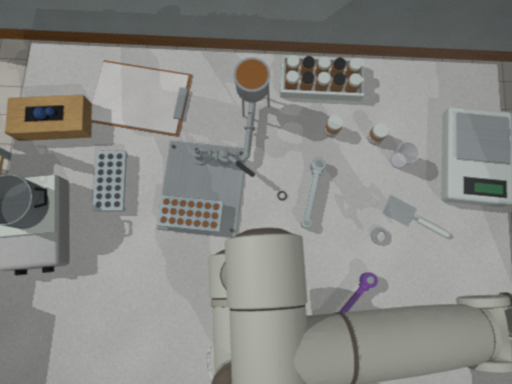

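View pics/scene.png

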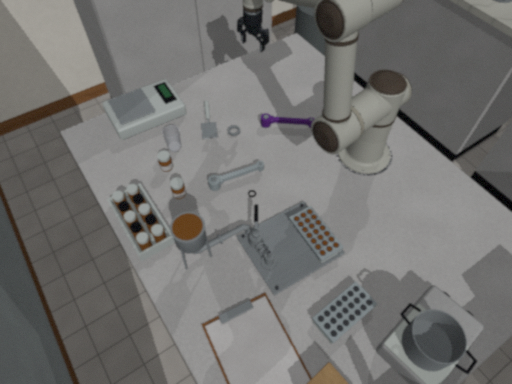

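The top view shows the depositor: mould near (190,213), riser/valve near (200-237,157), black grip at (245,168) and hopper at (252,75). There are two candidate arms. The grey one is at (312,192), with a ring end at (318,165). The purple one is at (358,293) and is the look-alike to leave alone. I'll confirm in one enlarged crop.

Run:
```python
from h import *
im=np.load("top.npz")["im"]; w=np.load("topw.npy")
cr=im[130:245,150:340,::-1]; cv2.imwrite("pics/crop1.png",cv2.resize(cr,None,fx=4.2,fy=4.2,interpolation=cv2.INTER_CUBIC))
np.set_printoptions(precision=3,suppress=True)
for u,v in [(190,213),(200,157),(237,157),(245,168),(252,75),(318,165),(312,192),(307,222),(282,196)]: print(u,v,w[v,u])
```

```text
190 213 [0.413 0.192 0.051]
200 157 [0.59  0.176 0.051]
237 157 [0.597 0.061 0.048]
245 168 [0.553 0.033 0.082]
252 75 [0.79  0.022 0.214]
318 165 [ 0.584 -0.192  0.046]
312 192 [ 0.498 -0.176  0.044]
307 222 [ 0.404 -0.162  0.047]
282 196 [ 0.49  -0.086 -0.001]
```

View pics/crop1.png

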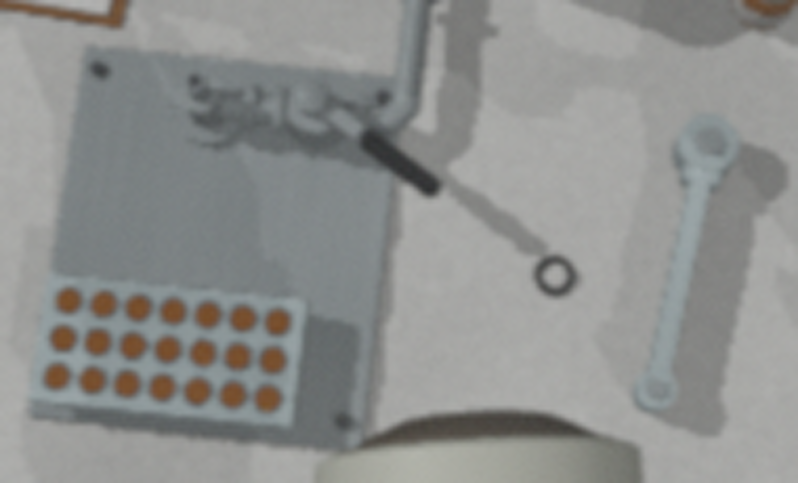

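The crop shows the grey arm with its hub at (318,164) and nozzle at (306,223), plain beam between. It matches the description, so the purple one stays untouched. The lever points about 35° off the pipe. Next I fit the poses from depth.

Run:
```python
from h import *
np.set_printoptions(precision=4,suppress=True)
for n in ("top","scene"):
    w=np.load(n+"w.npy"); im=np.load(n+".npz")["im"].astype(int); X,Y,Z=w[...,0],w[...,1],w[...,2]
    print(n,"bench z",np.nanmedian(Z[(abs(X-.5)<.03)&(abs(Y+.09)<.04)]), "plate z",np.nanmedian(Z[(abs(X-.51)<.02)&(abs(Y-.17)<.03)]))
    m=(Z>.04)&(Z<.056)&(X>.34)&(X<.48)&(Y>.05)&(Y<.32)
    r=cv2.minAreaRect((w[m][:,:2]*1000).astype(np.float32)); print("mould",r,m.sum(),np.median(Z[m]))
    m=(Z>.195)&(Z<.23)&(X>.65)&(X<.9)&(abs(Y)<.12); print("hopper",cv2.minEnclosingCircle((w[m][:,:2]*1000).astype(np.float32)),m.sum())
    m=(im.sum(-1)<200)&(Z>.06)&(Z<.1)&(X>.45)&(X<.62)&(Y>-.03)&(Y<.12); print("grip",cv2.minAreaRect((w[m][:,:2]*1000).astype(np.float32)),m.sum(),np.median(Z[m]))
    m=(Z>.07)&(Z<.1)&(abs(X-.6)<.06)&(Y>.1)&(Y<.2); print("riser",m.sum(),w[m].mean(0),w[m].max(0),w[m].min(0))
    m=(Z>.03)&(Z<.056)&(X>.36)&(X<.63)&(Y>-.25)&(Y<-.11); p=w[m]; r=cv2.minAreaRect((p[:,:2]*1000).astype(np.float32)); print("arm",r,m.sum())
    b=p[(p[:,0]>.43)&(p[:,0]<.55)&(p[:,2]>.038)]; k=np.polyfit(b[:,0],b[:,1],1); print("beam slope",k, np.median(b[:,2]))
    for lo,hi,c in((.555,.64,"hub"),(.35,.42,"noz")):
        q=p[(p[:,0]>lo)&(p[:,0]<hi)&(p[:,2]>.038)]; print(c,cv2.minEnclosingCircle((q[:,:2]*1000).astype(np.float32)),q.max(0),q.min(0))
```

```text
top bench z 0.0006317691292081484 plate z 0.010749421242819301
mould ((414.21435546875, 193.802490234375), (193.32778930664062, 94.60387420654297), 86.9684829711914) 1940 0.04887872109989966
hopper ((795.4886474609375, 22.007930755615234), 54.3544921875) 1042
grip ((552.62158203125, 33.631656646728516), (62.031898498535156, 13.344467163085938), 53.17100143432617) 81 0.08394394860210386
riser 55 [0.5999 0.1498 0.0858] [0.6102 0.1899 0.0949] [0.5871 0.1012 0.0706]
arm ((500.51483154296875, -181.02589416503906), (43.88971710205078, 227.51974487304688), 81.92926025390625) 531
beam slope [-0.1857 -0.0844] 0.04214297134324563
hub ((584.0191650390625, -191.04066467285156), 30.361648559570312) [ 0.6125 -0.1731  0.0527] [ 0.5555 -0.2147  0.0381]
noz ((404.32745361328125, -159.43896484375), 15.71931266784668) [ 0.4199 -0.1473  0.051 ] [ 0.3886 -0.1721  0.039 ]
scene bench z 0.00016182281031840162 plate z 0.009919746941041696
mould ((414.63482666015625, 194.976318359375), (193.3489532470703, 97.88817596435547), 87.60059356689453) 1378 0.04792607910554747
hopper ((795.2086791992188, 25.196565628051758), 54.293582916259766) 901
grip ((555.451416015625, 35.57758331298828), (64.81681060791016, 6.910397052764893), 56.10658264160156) 47 0.08550632891537857
riser 63 [0.6038 0.1437 0.0849] [0.6132 0.1937 0.0951] [0.588  0.1003 0.0704]
arm ((501.98565673828125, -177.62326049804688), (45.49751663208008, 226.82376098632812), 82.29898834228516) 377
beam slope [-0.1784 -0.084 ] 0.04167124058901539
hub ((584.43212890625, -189.06710815429688), 30.00711441040039) [ 0.6143 -0.1671  0.0526] [ 0.5573 -0.2131  0.0384]
noz ((406.77301025390625, -157.24990844726562), 17.159120559692383) [ 0.4199 -0.1424  0.0519] [ 0.3901 -0.1715  0.0385]
```

```bash
cat >> h.py <<'E'
def go(xyz,ydeg):
    "print shift (mm, tool axes) and turn to bring TCP to xyz with tool y at world angle ydeg (mod 180)"
    s=manip.get_state(); R=np.array(s["orientation"]); d=(np.array(xyz)-s["position"])*1000
    a=np.degrees(np.arctan2(R[1,1],R[0,1])); t=(a-ydeg+90)%180-90
    print("t",s["time_s"],"pos",np.round(s["position"],4),"yang",round(a,2),"z",np.round(R[:,2],4),"q",np.round(s["joints"],2),"w",round(s["gripper_width"],4)); print("SHIFT",np.round(R.T@d,1),"TURN",round(t,1))
E
python3 -c "
from h import *
go([.554,.0346,.16],-35.2)"
python3 -m creep '[[0.4,537,-437,20,-10],[0.4,537,-437,20,-20],[0.4,537,-437,20,-30],[0.4,537,-437,40,-37],[0.4,537,-437,70,-37],[0.4,537,-437,70,-37],[0.4,537,-437,70,-37],[0.4,537,-437,70,-37],[0.4,537,-437,70,-37],[0.4,537,-437,70,-37]]'
python3 -c "
from h import *
go([.554,.0346,.16],-35.2)"
```

```text
t 0.1 pos [ 0.178  -0.5462  0.2304] yang -71.96 z [-2.0e-04  1.8e-03 -1.0e+00] q [-1.47  0.16  1.6  -0.    1.39 -0.21] w 0.0854
SHIFT [ 537.4 -435.7   71.3] TURN -36.8
time_s: 1.35
position: [0.5155, -0.0226, 0.1705]
orientation: [[0.573, 0.82, -0.0], [0.82, -0.573, -0.0], [-0.0, 0.0, -1.0]]
force: [0.7, -1.4, 1.1]
gripper_width: 0.051
grip_force: 0.0
t 1.35 pos [ 0.5155 -0.0226  0.1705] yang -34.95 z [-1.e-04 -2.e-04 -1.e+00] q [-0.28  0.06  1.83 -0.    1.25  0.33] w 0.051
SHIFT [69.  -1.2 10.5] TURN 0.2
```

```bash
python3 -m creep '[[0.4,40,0,0,0],[0.4,40,0,0,0],[0.4,40,0,0,0]]' >/dev/null
cat > grip.py <<'E'
from h import *
np.set_printoptions(precision=4,suppress=True)
im,d,c,f,T=cam("wrist"); w=world(d,c,f,T); X,Y,Z=np.moveaxis(w,-1,0)
m=(im.astype(int).sum(-1)<200)&(Z>.06)&(Z<.1)
n,l,s,_=cv2.connectedComponentsWithStats(m.astype(np.uint8)); 
for i in np.argsort(-s[1:,4])[:3]+1:
    r=cv2.minAreaRect((w[l==i][:,:2]*1000).astype(np.float32)); print("dark",s[i],r,np.nanmedian(Z[l==i]))
cv2.imwrite("pics/%s.png"%__import__("sys").argv[1],im[...,::-1])
s=manip.get_state();print(s["position"])
E
python3 grip.py w1
```

```text
dark [ 246  113   20   87 1541] ((552.646484375, 33.32283020019531), (67.70843505859375, 14.546366691589355), 54.395606994628906) 0.08358617342457031
dark [264  61   3   4   4] ((597.9500732421875, 85.43994140625), (1.7858954668045044, 0.3658217787742615), 11.318909645080566) 0.0808296401588894
[0.5372 0.0075 0.1707]
```

View pics/w1.png

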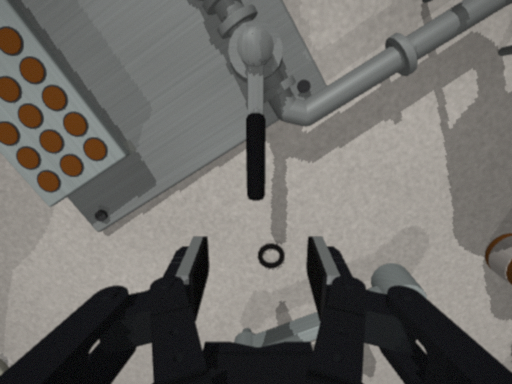

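The black grip is centred at pixel (256,157), world (552.7, 33.4) mm, and the lever lies at 54.4°. This agrees with the fitted depositor pose. The fingers are straddling correctly, so I go down and grip.

```bash
python3 -m creep '[[0.4,30,-2,0,0.5],[0.4,30,-2,60,0.5],[0.4,30,-2,100,0.5],[0.4,30,-2,112,0.5],[0.4,30,-2,112,0.5],[0.95,30,-2,112,0.5],[0.95,30,-2,112,0.5],[0.95,30,-2,112,0.5],[0.95,30,-2,112,0.5],[0.95,30,-2,112,0.5]]' 25
python3 - <<'E'
from h import *
go([.5528,.0335,.058],-35.6)
s=manip.get_state();R=np.array(s["orientation"]);p=np.array(s["position"]);V=np.array([599.5,98.8])
r=p[:2]*1000-V; a0=np.degrees(np.arctan2(r[1],r[0])); e=-180-3.1-(-360) # shut direction
print("r",np.hypot(*r),"ang",a0,"to turn",a0-e)
tot=(a0-e)%360
for k in range(1,9):
    th=-np.radians(tot*k/8); M=np.array([[np.cos(th),-np.sin(th)],[np.sin(th),np.cos(th)]])
    d=np.r_[M@r-r,0]; print(np.round(R.T@d,1)[:2],round(tot*k/8,1))
E
```

```text
time_s: 3.02
position: [0.5544, 0.0338, 0.0609]
orientation: [[0.579, 0.815, 0.002], [0.815, -0.579, -0.001], [0.001, 0.002, -1.0]]
force: [-2.4, -1.3, 5.3]
gripper_width: 0.0148
grip_force: 26.2
t 3.025 pos [0.5544 0.0338 0.0609] yang -35.39 z [ 2.4e-03 -8.0e-04 -1.0e+00] q [-0.16  0.3   1.79 -0.    1.05  0.46] w 0.0148
SHIFT [-1.2 -1.2  2.9] TURN 0.2
r 79.12985289292727 ang -124.72567511232177 to turn -301.6256751123218
[  0.5 -10.1] 7.3
[  2.3 -20. ] 14.6
[  5.4 -29.6] 21.9
[  9.6 -38.7] 29.2
[ 15.  -47.2] 36.5
[ 21.4 -55. ] 43.8
[ 28.7 -61.9] 51.1
[ 36.9 -67.8] 58.4
```

```bash
python3 -m creep '[[0.95,0.5,-10,0,7],[0.95,2.5,-20,0,14.5],[0.95,5.5,-29.5,0,22],[0.95,9.5,-38.5,0,29],[0.95,15,-47,0,36.5],[0.95,21.5,-55,0,44],[0.95,28.5,-62,0,51],[0.95,37,-68,0,58.5],[0.95,37,-68,0,58.5],[0.95,37,-68,0,58.5]]'
python3 -c "
from h import *
go([.5205,.1031,.058],-93.1)"
```

```text
time_s: 4.28
position: [0.5203, 0.104, 0.0609]
orientation: [[0.998, -0.069, 0.002], [-0.069, -0.998, 0.001], [0.002, -0.001, -1.0]]
force: [-3.2, 1.3, 7.2]
gripper_width: 0.0147
grip_force: 24.5
t 4.275 pos [0.5203 0.104  0.0609] yang -93.98 z [ 1.9e-03  6.0e-04 -1.0e+00] q [-0.03  0.25  1.86  0.    1.03  1.61] w 0.0147
SHIFT [0.3 0.9 2.9] TURN -0.9
```

```bash
python3 -m creep '[[0.4,0,0,0,0],[0.4,0,0,0,0],[0.4,0,0,0,0],[0.4,0,0,-40,0],[0.4,0,0,-90,0],[0.4,-30,0,-110,0],[0.4,-30,0,-110,0],[0.4,-30,0,-110,0]]'
python3 grip.py w2
python3 -c "
from h import *
go([.525,-.1796,.16],79.7)"
```

```text
time_s: 5.28
position: [0.4893, 0.1055, 0.1683]
orientation: [[0.998, -0.069, -0.001], [-0.069, -0.998, -0.0], [-0.001, 0.0, -1.0]]
force: [-0.5, -0.1, -0.5]
gripper_width: 0.0515
grip_force: 0.0
dark [ 247  114   20   87 1540] ((518.5833740234375, 103.82566833496094), (14.328666687011719, 67.7340316772461), 85.75820922851562) 0.08356815685144184
dark [136  39  18  23 228] ((600.3200073242188, 177.41983032226562), (4.702666759490967, 13.568107604980469), 67.85948181152344) 0.0771180302449631
dark [123  40  13  14 149] ((602.3648681640625, 182.87026977539062), (8.385403633117676, 8.124300956726074), 87.1496810913086) 0.08976266631829105
[0.4892 0.1055 0.1679]
t 5.325 pos [0.4892 0.1055 0.1679] yang -93.97 z [-0.0015  0.     -1.    ] q [-0.03  0.02  1.87 -0.    1.25  1.61] w 0.051
SHIFT [ 55.4 281.9   7.9] TURN 6.3
```

Lever now at about -4.2°, against -3.1° for square, so it is shut and released. Now I hover near the nozzle arm.

```bash
python3 -m creep '[[0.3,10,60,0,6],[0.3,10,120,0,6],[0.3,10,180,0,6],[0.3,10,240,0,6],[0.3,10,282,0,6],[0.3,10,282,0,6],[0.3,10,282,0,6]]' >/dev/null
cat > arm.py <<'E'
from h import *
np.set_printoptions(precision=4,suppress=True)
im,d,c,f,T=cam("wrist"); w=world(d,c,f,T); X,Y,Z=np.moveaxis(w,-1,0)
st=manip.get_state()
m=(Z>.03)&(Z<.056)&(abs(X-.5)<.14)&(Y<-.12)&(Y>-.25)
b=w[m&(X>.44)&(X<.55)&(Z>.038)&(Z<.046)]
k=np.polyfit(b[:,0],b[:,1],1);print("beam fit",k,np.degrees(np.arctan(k[0])),len(b),np.median(b[:,2]))
mr=cv2.minAreaRect((b[:,:2]*1000).astype(np.float32));print(mr)
q=w[m&(X>.55)&(Z>.044)];print("hub",cv2.minEnclosingCircle((q[:,:2]*1000).astype(np.float32)),q.max(0),q.min(0),len(q))
q=w[m&(X<.42)&(Z>.038)];print("noz",len(q), cv2.minEnclosingCircle((q[:,:2]*1000).astype(np.float32)) if len(q)>5 else "")
cv2.imwrite("pics/w3.png",im[...,::-1]); go([.525,-.1796,.012],79.7)
E
python3 arm.py
```

```text
beam fit [-0.1825 -0.087 ] -10.340967028899275 2109 0.041142430057991286
((494.9972839355469, -177.373291015625), (15.976380348205566, 113.24108123779297), 79.43244934082031)
hub ((589.2406616210938, -194.558349609375), 22.005510330200195) [ 0.6109 -0.1736  0.0494] [ 0.5677 -0.2158  0.044 ] 884
noz 700 ((404.855224609375, -162.00299072265625), 17.57318878173828)
t 6.25 pos [ 0.4798 -0.1755  0.1681] yang -99.93 z [-0.0013  0.0013 -1.    ] q [-0.59  0.05  1.84  0.    1.25  1.16] w 0.0598
SHIFT [ 45.5  -3.6 156. ] TURN 0.4
```

View pics/w3.png

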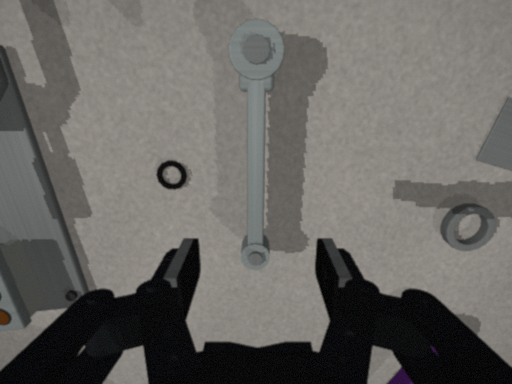

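The grey arm is in view, hub at pixel (257,49), nozzle at (255,256). The balance point is at world (530.2, -183.8) mm. I go down and grip it.

```bash
python3 -m creep '[[0.3,51,-0.5,0,0.4],[0.3,51,-0.5,60,0.4],[0.3,51,-0.5,120,0.4],[0.3,51,-0.5,145,0.4],[0.3,51,-0.5,155,0.4],[0.3,51,-0.5,155,0.4],[0.3,51,-0.5,155,0.4]]' && python3 -m creep '[[0.95,0,0,0,0],[0.95,0,0,0,0],[0.95,0,0,0,0],[0.95,0,0,0,0],[0.95,0,0,0,0]]' 90
python3 -c "
from h import *
go([.5302,-.1838,.012],79.7)"
```

```text
time_s: 7.12
position: [0.5316, -0.1852, 0.0157]
orientation: [[0.984, -0.179, 0.003], [-0.179, -0.984, -0.002], [0.003, 0.001, -1.0]]
force: [-0.7, 0.5, 0.7]
gripper_width: 0.0597
grip_force: 0.0
time_s: 7.75
position: [0.5308, -0.1847, 0.0148]
orientation: [[0.984, -0.18, 0.001], [-0.18, -0.984, 0.0], [0.001, -0.0, -1.0]]
force: [-0.5, 3.2, 5.7]
gripper_width: 0.0147
grip_force: 88.8
t 7.75 pos [ 0.5308 -0.1847  0.0148] yang -100.37 z [ 9.e-04  0.e+00 -1.e+00] q [-0.55  0.4   1.78  0.    0.97  1.2 ] w 0.0147
SHIFT [-0.7 -0.8  2.8] TURN -0.1
```

```bash
python3 -m creep '[[0.95,0,0,-8,0],[0.95,0,0,-20,0],[0.95,0,0,-38,0],[0.95,0,0,-60,0],[0.95,0,0,-80,0],[0.95,0,0,-100,0],[0.95,0,0,-118,0],[0.95,0,0,-130,0],[0.95,0,0,-130,0],[0.95,0,0,-130,0]]' 110
cat > held.py <<'E'
from h import *
np.set_printoptions(precision=4,suppress=True)
im,d,c,f,T=cam("wrist"); w=world(d,c,f,T); st=manip.get_state(); R=np.array(st["orientation"]);p=np.array(st["position"])
t=(w-p)@R  # tool coords
x,y,z=np.moveaxis(t,-1,0)
b=t[(x>.018)&(x<.034)&(abs(y)<.012)&(z>-.05)&(z<.0)]
m=(x>.02)&(x<.1)&(abs(y)<.04)&(z>-.06)&(z<.005)
q=t[m]; print("front pts",len(q))
h=t[m&(x>.036)]; zt=np.percentile(h[:,2],5); top=h[h[:,2]<zt+.006]; cc=cv2.minEnclosingCircle((top[:,:2]*1000).astype(np.float32)); print("hub top tool",cc,top.mean(0),len(top))
A=np.c_[top[:,:2],np.ones(len(top))]; print("hub top plane slope",np.linalg.lstsq(A,top[:,2],rcond=None)[0])
hub=p+R@np.array([cc[0][0]/1000,cc[0][1]/1000,np.median(top[:,2])]); print("hub world",hub)
if len(b)>20: print("beam",np.polyfit(b[:,0],b[:,2],1),len(b),b[:,1].mean())
cv2.imwrite("pics/held%d.png"%(st["time_s"]*100),im[...,::-1]); print("held%d"%(st["time_s"]*100))
go([.5442,.1871,.1355],86.9)
E
python3 held.py; ls pics
```

```text
time_s: 9.0
position: [0.5297, -0.1845, 0.1431]
orientation: [[0.984, -0.18, -0.001], [-0.18, -0.984, 0.001], [-0.002, -0.001, -1.0]]
force: [-0.2, -1.1, -6.5]
gripper_width: 0.0143
grip_force: 107.3
front pts 13096
hub top tool ((57.91927719116211, 0.5381385087966919), 24.248762130737305) [ 0.0607  0.0006 -0.0294] 10860
hub top plane slope [ 0.0066  0.0011 -0.0298]
hub world [ 0.5865 -0.1954  0.1715]
beam [-0.0026 -0.0264] 1523 0.00039092469381899484
held905
t 9.05 pos [ 0.5296 -0.1844  0.1429] yang -100.36 z [-0.0017  0.0011 -1.    ] q [-0.55  0.21  1.72  0.    1.21  1.2 ] w 0.0139
SHIFT [ -52.5 -368.     7.8] TURN -7.3
crop1.png
held905.png
scene.png
top.png
w1.png
w2.png
w3.png
```

Held level: slope under 0.01 rad, hub 60 mm ahead of the grip. Carrying it across, starting and ending gently.

```bash
python3 -m creep '[[0.95,-2,-15,0,-0.5],[0.95,-7,-50,0,-1],[0.95,-13,-90,0,-2],[0.95,-19,-135,0,-3],[0.95,-26,-180,0,-4],[0.95,-32,-225,0,-5],[0.95,-38,-270,0,-6],[0.95,-44,-310,0,-6.5],[0.95,-49,-345,0,-7],[0.95,-52,-360,0,-7.3]]'
python3 -m creep '[[0.95,0,-6,0,0],[0.95,0,-8,3,0],[0.95,0,-8,6,0],[0.95,0,-8,7,0],[0.95,0,-8,7,0],[0.95,0,-8,7,0]]'
python3 held.py
python3 - <<'E'
from h import *
for n in("top","scene"):
    im,d,c,f,T=cam(n); w=world(d,c,f,T); X,Y,Z=np.moveaxis(w,-1,0)
    m=(Z>.155)&(Z<.176)&(X>.57)&(X<.66)&(abs(Y-.184)<.05); print(n,"hub",cv2.minEnclosingCircle((w[m][:,:2]*1000).astype(np.float32)) if m.sum() else 0,m.sum(), np.nanmedian(Z[m]))
    m=(Z>.13)&(Z<.18)&(X<.46)&(X>.38)&(abs(Y-.194)<.05); print("noz",w[m].mean(0),w[m].min(0),w[m].max(0),m.sum()) if m.sum() else 0
    if n=="scene": cv2.imwrite("pics/s2.png",cv2.resize(im[150:300,190:390,::-1],None,fx=4,fy=4))
E
```

```text
time_s: 10.3
position: [0.5428, 0.1813, 0.1434]
orientation: [[0.999, -0.05, -0.001], [-0.05, -0.999, 0.0], [-0.001, -0.0, -1.0]]
force: [0.2, -1.1, -6.2]
gripper_width: 0.0143
grip_force: 108.1
time_s: 11.05
position: [0.5444, 0.1865, 0.1371]
orientation: [[0.999, -0.054, 0.0], [-0.054, -0.999, 0.0], [0.0, -0.0, -1.0]]
force: [-0.8, -0.7, -6.5]
gripper_width: 0.0144
grip_force: 108.1
front pts 13099
hub top tool ((58.27992630004883, 0.10493054986000061), 23.93904685974121) [ 0.0606  0.0006 -0.0292] 10827
hub top plane slope [ 0.008   0.0014 -0.0297]
hub world [0.6026 0.1833 0.1656]
beam [-0.0067 -0.026 ] 1520 0.0004059284510838889
held1110
t 11.1 pos [0.5444 0.1866 0.1371] yang -93.08 z [ 0.0003 -0.     -1.    ] q [ 0.12  0.25  1.69 -0.    1.21  1.74] w 0.014
SHIFT [-0.2 -0.5  1.6] TURN 0.0
top hub ((603.05419921875, 166.77499389648438), 15.197176933288574) 38 0.16511055547661424
noz [0.42287577 0.18121091 0.15147079] [0.40662002 0.17872135 0.14209686] [0.44577656 0.18457448 0.16420341] 18
scene hub ((599.3511352539062, 188.13180541992188), 29.476329803466797) 211 0.16571711757252694
noz [0.42962489 0.19730433 0.16148676] [0.40180643 0.17887596 0.13580976] [0.45982371 0.21010377 0.17348858] 148
```

View pics/s2.png

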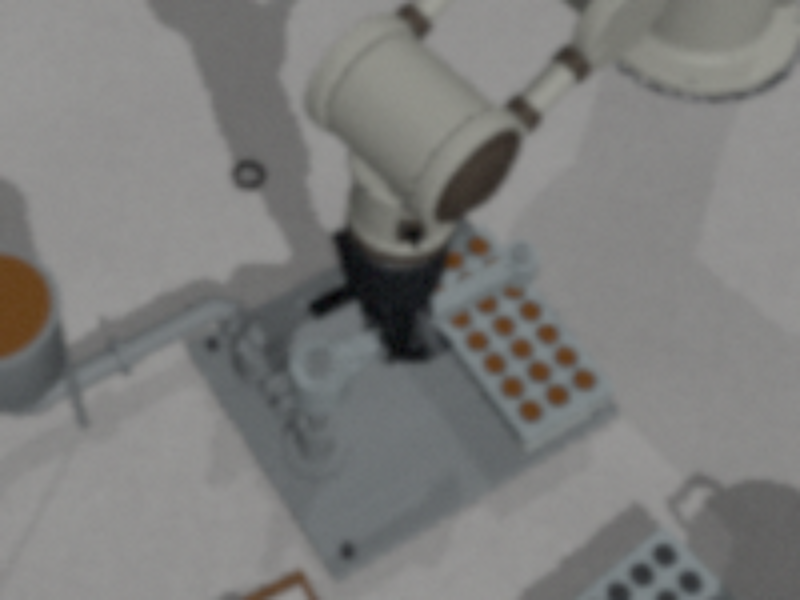

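The hub is held level at about (603, 183) mm, over the riser at (603, 183), with its underside about 12 cm up. The nozzle is over the mould and the black lever is still square across the pipe. I let it settle and hand in.

```bash
python3 -m creep '[[0.95,0,0,0,0],[0.95,0,0,0,0],[0.95,0,0,0,0],[0.95,0,0,0,0]]'; python3 -c "
from h import *
print(workorder.sign_off())"
```

```text
time_s: 11.7
position: [0.5443, 0.1867, 0.137]
orientation: [[0.999, -0.053, -0.0], [-0.053, -0.999, -0.0], [-0.0, 0.0, -1.0]]
force: [0.2, -1.2, -5.8]
gripper_width: 0.0143
grip_force: 108.1
the job is handed in; nothing more can be done
None
```

The job is handed in, but the hand-in returned no verdict: the feed is shut (lever about 1° from square), and the nozzle arm is held level and still, hub about 3 cm above the riser and nozzle over the mould.

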